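# Shine the tail-switch torch on a wheel hub

### The job

Switch the torch on by pressing the switch on its tail all the way down while it still stands in its cup, then draw it out of the cup and point it at the hub in the middle of the wheel lying on the bench: lens end downwards, slanting about 45 degrees, raised clear of the wheel, the lens about 20 cm from the hub. Finish while holding it still like that, in the gripper, without putting it down, and leave all the other things where they are.

Things in the scene. Friction and masses are not known exactly. Their poses are not given: they have to be found in the camera images.
- torch: Bare-metal round hand torch with dark ridges, loose, 147 mm long with its switch, about 0.2 kg. Starts standing head down in one of the holder's three cups (any of them); the tallest thing there. Origin: centre of the lens face; z runs along the axis to the tail (up at the start), beam along -z. Head 40 mm across from z = 0 to 32 mm; round barrel 30 mm across from z = 46 to 135 mm.
- torch_mid (a point): The torch's point on its axis, 70 mm from the lens face (half-way up); same axes as the torch. At the start the barrel is clear of the cup's rim from 20 mm below this point up to the tail, 65 mm above it.
- torch_lens (a point): Centre of the torch's lens face, same axes as the torch (beam along -z).
- switch_top (a point): Centre of the top of the tail switch, a round black rubber plunger 22 mm across that stands 12 mm out of the tail (on the torch's axis, 147 mm from the lens face when not pressed). Moves with the switch.
- torch_switch (a joint): Travel of the tail switch in m: 0 out, 0.008 fully down at its stop. A spring brings it back when let go. It takes 2 N to start it and 5 N at the stop.
- holder: The holder, fixed to the bench: grey base plate 75 x 255 x 8 mm with three equal black cups in a row along its y axis, 85 mm apart (at y = -85, 0 and 85 mm). Each cup is 52 mm across outside, 44 mm inside; rim 63 mm above the bench, inner floor 13 mm above the bench. Origin: centre of the base plate's underside, on the bench; z up.
- wheel: A small trolley wheel with black tyre, 260 mm across and 84 mm high, fixed, lying flat on the bench. Origin: its centre, on the bench; z up.
- hub (a point): Centre of the top face of the wheel's steel hub, a round flat boss 80 mm across, 70 mm above the bench (the tyre's edge stands to 84 mm).
- bush_driver: Bystander in another cup: plain steel driver, round foot 40 mm across, thinner handle, 104 mm high. Origin: centre of its underside; z up.
- grease_stick: Bystander in another cup: white stick with a grey cap, 40 mm across, 92 mm high. Origin: centre of its underside; z up.
- cone: Bystander: steel centring cone, 90 mm across, 52 mm high, on the bench. Origin: centre of its underside.
- spray_can: Bystander: grey can, 56 mm across, 150 mm high, standing on the bench. Origin: centre of its underside.
- spacer_ring: Bystander: black rubber ring, 64 mm across, 25 mm high, lying on the bench. Origin: centre of its underside.
- wrench: Bystander: steel wrench, 200 mm long, lying on the bench along its x axis.
- hammer: Bystander: hammer, about 260 mm long, lying on the bench along its x axis.
Not all that is in view belongs to the job. What is shaped like the torch but green or orange is not meant.

How it is judged (in metres and radians):
On the way, in this order (a step that is already met when the one before it is completed fails the run):
1. the tail switch is pressed to its stop with the torch standing in its cup (value of joint torch_switch above 0.0065 m and height (world z) of torch_lens below 0.03 m), for 0.1 s.
2. the torch is drawn out of its cup, held in the fingers (height (world z) of torch_lens above 0.075 m and contact force between the fingers and torch above 1.5 N and contact force between torch and holder below 0.2 N and contact force between torch and wheel below 0.2 N), for 0.1 s.
At the end, for the whole second after the job is handed in: Torch held still in the fingers, touching neither holder nor wheel; lens over 120 mm above the bench and 100 to 320 mm from the hub; axis 28 to 62 degrees from upright, lens end down; the beam line passes the hub centre within 50 mm along each of the torch's x and y axes (contact force between the fingers and torch above 1.5 N and contact force between torch and holder below 0.2 N and contact force between torch and wheel below 0.2 N and height (world z) of torch_lens above 0.12 m and x of hub in the frame of torch_lens between -0.05 and 0.05 m and y of hub in the frame of torch_lens between -0.05 and 0.05 m and z of hub in the frame of torch_lens below -0.1 m and distance between torch_lens and hub below 0.32 m and angle between torch_lens's own z axis and vertical between 0.49 and 1.08 rad and linear speed of torch below 0.03 m/s and angular speed of torch below 0.2 rad/s); the arm keeps its last pose, push and grip.
It fails at once if a bystander is moved by more than 30 mm (distance of any of bush_driver, grease_stick, cone, spray_can, spacer_ring, wrench, hammer from where it was at the start of the episode above 0.03 m).
It also fails if it takes over 38 s, if anything falls off the work surface, if the arm or the gripper's body presses on something with over 40 N, if the wrist force passes 120 N, or if a joint passes its speed limit or range.

### The arm

A 6-joint arm with a two-finger parallel gripper is mounted at the origin on the work surface. World frame = base frame: x ahead of the robot, y to its left, z up, the work surface at z = 0. Lengths are in mm, angles in rad, forces in N, time in s.
With the tool pointing down it reaches from about 275 to 750 mm from the base axis. Payload 10.2 kg.
Tool frame: the origin (TCP) lies midway between the tips of the shut fingers; the grasp point (between the pads) lies 19 mm behind it (ctrl.grip_depth is the distance from the TCP to the grasp point, in mm); y points along the fingers, x is the direction in which the jaws open and shut, and the axes are right-handed (so a half turn about y gives the same grasp; the last joint's range is limited). The gripper opens to 85 mm and grips with 20 to 120 N. Pads are 22 mm wide; open, the fingers measure 114 mm over their backs; the gripper's body (76 mm by 85 mm) begins 54 mm behind the grasp point. The pads swing forward as they close: fully open they stand 13 mm farther back than shut.
Start: joints at [1.098, 0.313, 1.498, -0, 1.331, -0.223], TCP at [129.798, 508.708, 231.294] pointing down, gripper open.
Joint ranges: [-2.94, 2.94], [-0.97, 2.17], [0.19, 2.56], [-1.23, 4.37], [0.02, 3.11], [-2.88, 2.88]. Speed limits (rad/s): [2.39, 2.39, 3.01, 3.14, 3.14, 3.14].

### API

Orientations are given as a unit quaternion [w, x, y, z].
In Python, from rig import ctrl gives the robot as it stands. The module is installed in compiled form; this text tells all that it offers.
- The arm moves only by the tool drive_tool, never from a script. Its arguments are lists of equal length, an entry for each row: "gripper": the closure, from 0 (fully open) to 1 (shut); "offset": the shift along the tool's x, y, z in m, a list of three; "turn": the turn about the tool's y in degrees. In form: {"gripper": [gripper, ...], "offset": [[tx, ty, tz], ...], "turn": [turn, ...]}. A call has 1 to 20 rows; each row shifts and turns the commanded pose from where the row before left it, along the tool's axes as they then stand; what a row does not reach is not made up. A row lasts 1/12 s, in which the tool goes at most 41.7 mm and 7.16 degrees, less where a joint would pass 70% of its speed; a pose out of reach is approached as far as the arm can. A call is refused whole if a number of a shift passes 0.0417 or a number of a turn 7.16, either way. A call with a gripper value outside its range is refused whole. The fingers move at their own pace and stop on an object; "force" is the grip in N (left out, the last holds). Time passes only in rows, so rows that do not move let the fingers close. It gives the time, the measured TCP pose, the force and the opening at its end, in the units of the state.
- ctrl.sense(): the state, without advancing time (a new reading comes with each control period).
- ctrl.capture(name): name is "scene" or "top"; returns (picture, depth): 480x640x3 uint8, red, green, blue; 480x640 float32, mm along the optical axis (not along the pixel's ray), 0 where there is no reading.
- ctrl.camera_params(name): a dict with "fovy" (degrees; the focal length in pixels is half the picture's height over the tangent of half this angle, whatever the lens; pixels are square), "cx", "cy" (the principal point, pixels), "distortion" ([k1, k2, p1, p2, k3] as OpenCV has them; the pictures are not rectified), "view" (4x4, takes a point from world to camera coordinates). Camera axes: x right, y down, z forward; pixel columns grow to the right and rows downward; lengths in mm; the calibration is good to about 2 mm. A picture is of the moment at which its call begins. camera_params takes no time and is no camera call.
- ctrl.finish_job(): hands the job in, once; it reports no verdict.
Trained networks look in the newest picture that a camera, given by its name, has taken for a name from the list of things; names that differ only in an ending like _2 or _b are one class to them, and where a whole thing is asked for, a point or a joint stands for the part that bears it (a point fixed in the world has none). Each returns a list of dicts, best first, with "score" (0 to 1); they miss things now and then, are a little off and sometimes report something else, mostly with a low value. They report only what shows in the picture. A call takes as long as a camera call. They do not tell look-alikes from the thing itself.
- ctrl.boxes_of(camera, query): "centre" ([x, y, z] in mm, in the coordinates of the camera as it stood for that picture, good to about 4 mm: the middle of the surface that is visible of it).
- ctrl.regions_of(camera, query): "mask" (480x640 bool, what is visible of it).
- ctrl.pinpoint(camera, query): "centre" ([x, y, z] in mm, in the coordinates of the camera as it stood for that picture, good to about 4 mm: a listed point, or the origin of a listed thing).
The state is a dict: "time_s": time; "joints": joint angles; "dq": joint speeds; "tau": joint torques, N m; "eef_pos": TCP position; "ee_rot": TCP orientation; "force": force on the tool from outside, world axes, zero at the start; "wrist_torque": the same for the moment, N m; "grip_width": opening from 0.0 (shut) to 1.0 (fully open).
Only numpy, scipy, OpenCV 4.12 (cv2) and the standard library are available. Lean on these libraries where they do the work, as an engineer would, in place of code of your own. Each camera call takes 0.05 s, during which the arm holds its last target.

## Working session

There is one attempt and no reset: what is moved stays moved. The work goes in short steps, Python scripts to look and compute and a tool call to move; the robot and the scene stay as the last step left them, time stands still between calls to the robot, and variables do not carry over. Pictures are saved under pics/ and viewed, and the job is handed in when it is done.

Besides the shell and the picture viewer there is one more tool, called after "Request:" by a JSON object that holds its "name" and its "arguments", one argument or row to a line. drive_tool: Moves the arm, as the interface text tells. Its arguments: {"type":"object","properties":{"gripper":{"type":"array","items":{"type":"number"}},"offset":{"type":"array","items":{"type":"array","items":{"type":"number"}}},"turn":{"type":"array","items":{"type":"number"}},"force":{"type":"number"}},"required":["gripper","offset","turn"]}

```bash
mkdir -p pics
cat > h.py <<'E'
import numpy as np, cv2
from rig import ctrl
def w(cam,p):
    V=np.array(ctrl.camera_params(cam)["view"]); return (np.linalg.inv(V)@np.r_[p,1])[:3]
def px(cam,p):
    c=ctrl.camera_params(cam);V=np.array(c["view"]);f=240/np.tan(np.radians(c["fovy"])/2)
    K=np.array([[f,0,c["cx"]],[0,f,c["cy"]],[0,0,1]]);q=(V@np.r_[p,1])[:3]
    return cv2.projectPoints(q.reshape(1,1,3),np.zeros(3),np.zeros(3),K,np.array(c["distortion"]))[0].ravel()
def save(cam,n):
    im,d=ctrl.capture(cam);cv2.imwrite("pics/"+n,im[:,:,::-1]);return im,d
E
python3 - <<'E'
from h import *
print(ctrl.sense())
for c in("scene","top"):
    im,d=save(c,c+"0.png");print(c,ctrl.camera_params(c))
    for q in("torch","holder","hub","switch_top","torch_lens","torch_mid","wheel","spray_can","bush_driver","grease_stick"):
        for r in ctrl.pinpoint(c,q): 
            p=w(c,r["centre"]);print(q,round(r["score"],2),p.round(0),px(c,p).round())
E
```

```text
{'time_s': 0.0, 'joints': array([ 1.09760825e+00,  3.13413552e-01,  1.49843519e+00, -1.28212404e-05,
        1.33101575e+00, -2.23416648e-01]), 'dq': array([-4.49960211e-04,  1.43676983e-03, -8.29762533e-04, -5.36934950e-04,
        5.26033028e-06,  4.57932427e-04]), 'tau': array([-6.63091171e-06, -4.12273192e+01, -2.59737754e+01, -2.12477044e-04,
        4.24217025e-03,  1.14489333e-05]), 'eef_pos': array([129.67181454, 508.46363133, 230.75444339]), 'ee_rot': array([-0.55819151,  0.55858019,  0.43342053, -0.43423157]), 'force': array([ 0.35755128,  0.01760303, -0.71359487]), 'wrist_torque': array([-0.03646283, -0.02003768, -0.03280214]), 'grip_width': 0.9992618744086248}
scene {'fovy': 55.533580968517214, 'cx': 316.3380549465766, 'cy': 237.89065526073145, 'distortion': array([-0.07436979,  0.        ,  0.        ,  0.        ,  0.        ]), 'view': array([[ 4.87536097e-01,  8.72871565e-01,  2.00943931e-02,
        -2.81128698e+02],
       [ 5.62918113e-01, -2.96654510e-01, -7.71439758e-01,
        -2.40455736e+02],
       [-6.67406737e-01,  3.87416227e-01, -6.35984996e-01,
        
[... 2087 characters left out ...]
_top 0.51 [ 342. -269.  147.] [434. 310.]
switch_top 0.41 [ 350. -199.  148.] [406. 308.]
torch_lens 0.74 [ 343. -270.   -4.] [422. 306.]
torch_lens 0.61 [ 450. -189.   15.] [393. 268.]
torch_lens 0.55 [ 320. -135.   -2.] [375. 316.]
torch_lens 0.46 [ 347. -200.   -3.] [398. 305.]
torch_mid 0.63 [ 325. -132.   69.] [376. 316.]
torch_mid 0.57 [ 343. -269.   71.] [427. 308.]
torch_mid 0.54 [ 449. -191.   81.] [397. 268.]
torch_mid 0.47 [ 354. -200.   67.] [401. 304.]
wheel 0.65 [ 782. -125.    1.] [365. 152.]
wheel 0.56 [ 450. -191.  159.] [402. 267.]
spray_can 0.65 [ 660. -422.   -1.] [470. 192.]
bush_driver 0.75 [ 441. -107.   10.] [363. 273.]
grease_stick 0.7 [ 459. -274.   14.] [423. 264.]
```

View pics/scene0.png

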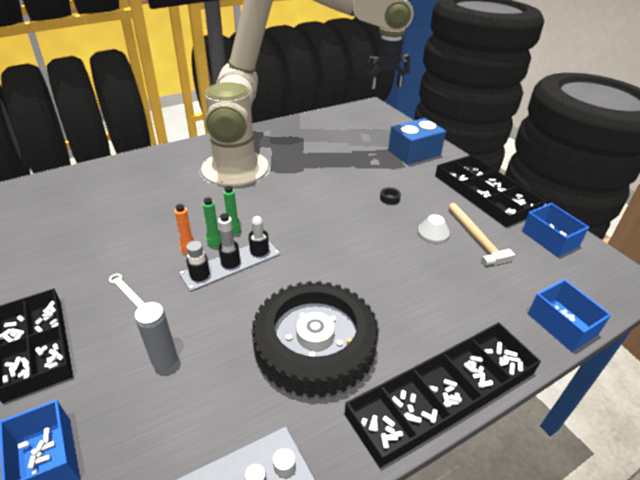

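View pics/top0.png

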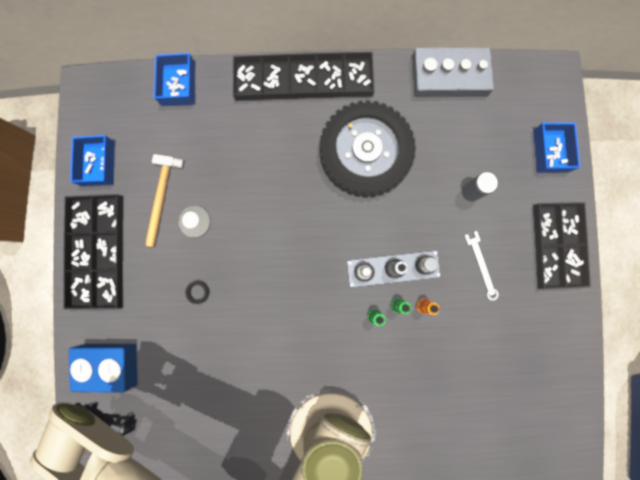

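Run:
```python
import cv2
a=cv2.imread("pics/scene0.png")[160:300,150:300];b=cv2.imread("pics/top0.png")[225:345,340:460]
cv2.imwrite("pics/crop.png",cv2.hconcat([cv2.resize(a,(400,400),interpolation=2),cv2.resize(b,(400,400),interpolation=2)]))
```

```text
(no output)
```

View pics/crop.png

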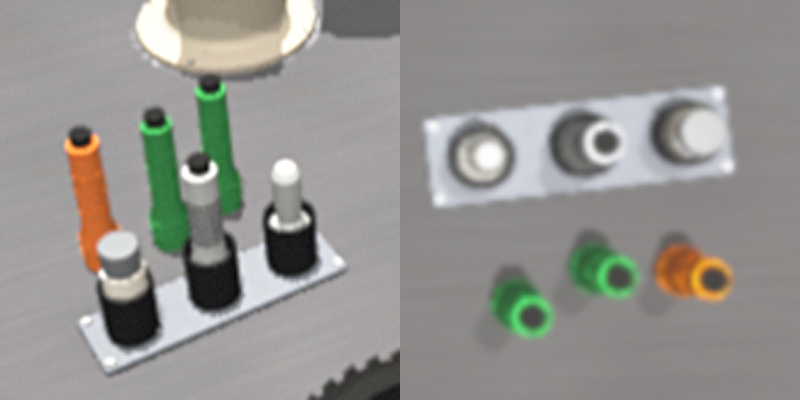

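Candidates: orange torch, scene (183,230); green ones, (210,222) and (231,211); and the bare-metal one in the middle cup, (226,240). The crop confirms the bare-metal torch with dark ridges and a black switch. The grease stick (left cup) and the driver (right cup) are bystanders. Next I check the tool frame and refine the torch pose.

Run:
```python
from h import *
from scipy.spatial.transform import Rotation as Ro
s=ctrl.sense();q=s["ee_rot"];print(Ro.from_quat(np.r_[q[1:],q[0]]).as_matrix().round(3), ctrl.grip_depth, s["time_s"])
# refine with depth of top cam
for c in("top","scene"):
    im,d=ctrl.capture(c)
    cp=ctrl.camera_params(c);V=np.array(cp["view"]);f=240/np.tan(np.radians(cp["fovy"])/2)
    K=np.array([[f,0,cp["cx"]],[0,f,cp["cy"]],[0,0,1]])
    u,v=np.meshgrid(range(640),range(480));p=np.stack([u,v],-1).reshape(-1,1,2).astype(float)
    n=cv2.undistortPoints(p,K,np.array(cp["distortion"])).reshape(480,640,2)
    P=np.concatenate([n*d[...,None],d[...,None]],-1)@V[:3,:3]  # R^T applied
    P=P-(V[:3,:3].T@V[:3,3])
    m=(abs(P[...,0]-450)<35)&(abs(P[...,1]+190)<35)&(d>0)
    for lo,hi in((70,100),(100,125),(125,145),(146,156),(153,170)):
        k=m&(P[...,2]>lo)&(P[...,2]<hi); X=P[k]
        if len(X): print(c,lo,hi,len(X),X.mean(0).round(1),X.min(0).round(),X.max(0).round())
    k=(np.hypot(P[...,0]-783,P[...,1]+122)<50)&(P[...,2]>63)&(P[...,2]<78);print("hub",P[k].mean(0))
    for nm,x,y in(("driver",442,-104),("grease",459,-272),("can",660,-417)):
        k=(np.hypot(P[...,0]-x,P[...,1]-y)<35)&(P[...,2]>75);print(nm,P[k].mean(0).round(),P[k].max(0).round(),P[k].min(0).round())
```

```text
[[ 0.247 -0.    -0.969]
 [ 0.969 -0.     0.247]
 [-0.    -1.     0.   ]] 18.700000000000003 1.1
top 70 100 15 [ 449.1 -178.4   85.7] [ 437. -183.   72.] [ 463. -175.   99.]
top 100 125 18 [ 449.5 -179.2  115.6] [ 437. -188.  100.] [ 465. -175.  123.]
top 125 145 17 [ 449.4 -180.5  139.2] [ 436. -198.  127.] [ 462. -176.  145.]
top 146 156 44 [ 448.8 -188.3  149.4] [ 436. -206.  146.] [ 464. -178.  155.]
top 153 170 62 [ 449.5 -190.5  158.9] [ 441. -202.  153.] [ 459. -180.  163.]
hub [ 780.89189508 -124.97054219   69.56119837]
driver [ 443. -105.  112.] [455. -92. 121.] [ 431. -119.   82.]
grease [ 456. -273.  101.] [ 476. -256.  110.] [ 437. -293.   76.]
can [ 656. -415.  135.] [ 688. -393.  156.] [ 632. -449.   75.]
scene 70 100 111 [ 461.1 -189.2   85.6] [ 447. -202.   70.] [ 467. -171.  100.]
scene 100 125 102 [ 461.5 -189.2  112.6] [ 446. -202.  100.] [ 468. -172.  125.]
scene 125 145 85 [ 460.7 -189.6  134.7] [ 449. -201.  125.] [ 468. -171.  145.]
scene 146 156 53 [ 457.1 -188.8  149.5] [ 439. -201.  146.] [ 467. -172.  156.]
scene 153 170 58 [ 453.7 -187.6  158.6] [ 440. -198.  153.] [ 463. -176.  163.]
hub [ 786.59270525 -121.73811392   69.63222793]
driver [ 451. -104.  100.] [461. -88. 119.] [ 435. -116.   76.]
grease [ 465. -272.   96.] [ 477. -253.  109.] [ 441. -289.   75.]
can [ 676. -419.  126.] [ 693. -391.  153.] [ 637. -445.   75.]
```

Request:
{"name": "drive_tool", "arguments": {
  "gripper": [1,1,1,1,1,1,1,1,1,1,1,1,1,1,1,1,1,1,1,1],
  "offset": [
    [-0.0298,0,-0.0241],
    [-0.0298,0,-0.0241],
    [-0.0298,0,-0.0241],
    [-0.0298,0,-0.0241],
    [-0.0298,0,-0.0241],
    [-0.0298,0,-0.0241],
    [-0.0298,0,-0.0241],
    [-0.0298,0,-0.0241],
    [-0.0298,0,-0.0241],
    [-0.0298,0,-0.0241],
    [-0.0298,0,-0.0241],
    [-0.0298,0,-0.0241],
    [-0.0298,0,-0.0241],
    [-0.0298,0,-0.0241],
    [-0.0298,0,-0.0241],
    [-0.0298,0,-0.0241],
    [-0.0298,0,-0.0241],
    [-0.0298,0,-0.0241],
    [-0.0298,0,-0.0241],
    [-0.0298,0,-0.0241]
  ],
  "turn": [0,0,0,0,0,0,0,0,0,0,0,0,0,0,0,0,0,0,0,0],
  "force": 40
}}

```text
time_s: 2.87
eef_pos: [449.9, -190.0, 231.3]
ee_rot: [-0.558, 0.559, 0.434, -0.434]
force: [0.9, 1.1, 0.5]
grip_width: 0.003
```

Request:
{"name": "drive_tool", "arguments": {
  "gripper": [1,1,1,1],
  "offset": [
    [0,0,0],
    [0,0,0],
    [0,0,0],
    [0,0,0]
  ],
  "turn": [-6.7,-6.7,-6.7,0]
}}

```text
time_s: 3.2
eef_pos: [449.5, -188.1, 231.2]
ee_rot: [0.473, -0.473, -0.525, 0.526]
force: [-0.5, 0.6, -1.5]
grip_width: 0.002
```

```bash
cat >> h.py <<'E'
from scipy.spatial.transform import Rotation as Ro
def st(target=None):
    s=ctrl.sense();q=s["ee_rot"];R=Ro.from_quat(np.r_[q[1:],q[0]]).as_matrix()
    print("t",s["time_s"],"pos",s["eef_pos"].round(1),"F",s["force"].round(1),"grip",round(s["grip_width"],3),"xang",np.degrees(np.arctan2(R[1,0],R[0,0])).round(1),"J",s["joints"].round(2))
    if target is not None: print("tool delta",(R.T@(np.array(target)-s["eef_pos"])).round(1))
E
python3 -c "
from h import *
st([450.5,-189.5,162])"
```

```text
t 3.2 pos [ 449.5 -188.1  231.2] F [-0.5  0.6 -1.5] grip 0.002 xang 96.0 J [-0.64  0.23  1.61  0.    1.3  -2.31]
tool delta [-1.5 69.2 -0.9]
```

Request:
{"name": "drive_tool", "arguments": {
  "gripper": [1,1,1,1,1,1],
  "offset": [
    [-0.0015,0.03,-0.001],
    [0,0.02,0],
    [0,0.01,0],
    [0,0.005,0],
    [0,0.004,0],
    [0,0.004,0]
  ],
  "turn": [0,0,0,0,0,0]
}}

```text
time_s: 3.7
eef_pos: [451.1, -189.6, 159.0]
ee_rot: [-0.474, 0.475, 0.524, -0.524]
force: [0.3, 0.5, 2.6]
grip_width: -0.0
```

```bash
python3 -c "
from h import *
save('scene','press.png');st([450.5,-189.5,152])
a=cv2.imread('pics/press.png')[140:300,150:310];cv2.imwrite('pics/pressc.png',cv2.resize(a,(600,600),interpolation=2))"
```

```text
t 3.75 pos [ 450.9 -189.5  158.4] F [0.1 0.1 1.4] grip 0.002 xang 95.7 J [-0.64  0.31  1.71  0.    1.13 -2.31]
tool delta [0.  6.4 0.4]
```

View pics/pressc.png

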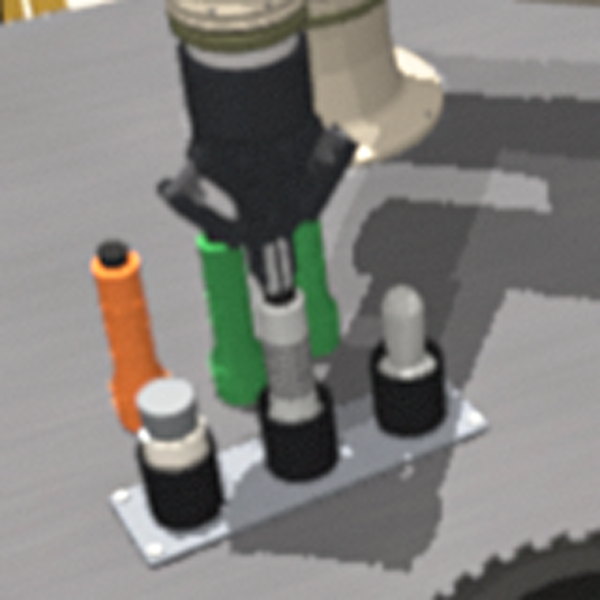

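The fingers are centred on the switch (crop 280,295) and just in contact. Pressing on to the stop.

Request:
{"name": "drive_tool", "arguments": {
  "gripper": [1,1,1,1,1],
  "offset": [
    [0,0.003,0],
    [0,0.003,0],
    [0,0.002,0],
    [0,0,0],
    [0,0,0]
  ],
  "turn": [0,0,0,0,0]
}}

```text
time_s: 4.17
eef_pos: [451.5, -189.9, 151.9]
ee_rot: [-0.473, 0.475, 0.525, -0.524]
force: [-1.8, 1.0, 12.6]
grip_width: 0.001
```

```bash
python3 -c "
from h import *
st([450.5,-189.5,152])"
```

```text
t 4.1667 pos [ 451.5 -189.9  151.9] F [-1.8  1.  12.6] grip 0.001 xang 95.8 J [-0.64  0.31  1.72 -0.    1.11 -2.31]
tool delta [ 0.5 -0.1  0.9]
```

Request:
{"name": "drive_tool", "arguments": {
  "gripper": [1,1,1],
  "offset": [
    [0,0.001,0],
    [0,0,0],
    [0,0,0]
  ],
  "turn": [0,0,0]
}}

```text
time_s: 4.42
eef_pos: [451.9, -190.3, 151.8]
ee_rot: [-0.472, 0.476, 0.525, -0.524]
force: [-1.6, 0.6, 19.7]
grip_width: -0.002
```

Request:
{"name": "drive_tool", "arguments": {
  "gripper": [1,0.35,0.35,0.35,0.35,0.35],
  "offset": [
    [0,-0.02,0],
    [0,-0.015,0],
    [0,0,0],
    [0,0,0],
    [0,0,0],
    [0,0,0]
  ],
  "turn": [0,0,0,0,0,0]
}}

```text
time_s: 4.92
eef_pos: [450.3, -189.1, 183.3]
ee_rot: [0.475, -0.474, -0.525, 0.525]
force: [-0.0, 0.3, 0.3]
grip_width: 0.652
```

```bash
python3 -c "
from h import *
save('top','t1.png');save('scene','s1.png');st([450.5,-189.5,95])
for c in('top','scene'):
  for q in ('torch_mid','switch_top'):
    for r in ctrl.pinpoint(c,q): print(c,q,round(r['score'],2),w(c,r['centre']).round())
a=cv2.imread('pics/s1.png')[140:300,150:310];cv2.imwrite('pics/s1c.png',cv2.resize(a,(600,600),interpolation=2))"
```

```text
t 5.0167 pos [ 450.4 -189.2  183.5] F [ 0.7 -0.2 -0.5] grip 0.65 xang 95.8 J [-0.64  0.28  1.67 -0.    1.19 -2.31]
tool delta [-0.4 88.5 -0.2]
top switch_top 0.17 [661. 464.  -6.]
scene torch_mid 0.84 [ 348. -266.   65.]
scene torch_mid 0.77 [ 451. -185.   80.]
scene torch_mid 0.75 [ 351. -193.   69.]
scene torch_mid 0.68 [ 322. -129.   71.]
scene switch_top 0.51 [ 348. -264.  148.]
scene switch_top 0.44 [ 322. -130.  148.]
scene switch_top 0.37 [ 448. -189.  162.]
```

View pics/s1c.png

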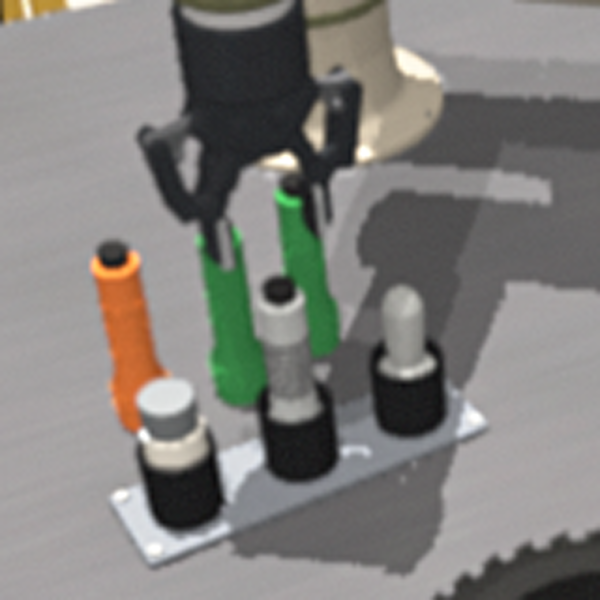

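The fingers stand either side of the torch with clear space to both neighbours (crop 225,250 and 322,210 against the torch at 280,290). Descend, grip, then lift.

Request:
{"name": "drive_tool", "arguments": {
  "gripper": [0.35,0.35,0.35,0.35,0.35,1,1,1,1,1,1],
  "offset": [
    [0,0.025,0],
    [0,0.025,0],
    [0,0.02,0],
    [0,0.018,0],
    [0,0,0],
    [0,0,0],
    [0,0,0],
    [0,0,0],
    [0,0,0],
    [0,0,0],
    [0,0,0]
  ],
  "turn": [0,0,0,0,0,0,0,0,0,0,0],
  "force": 30
}}

```text
time_s: 6.13
eef_pos: [451.2, -189.6, 97.4]
ee_rot: [-0.473, 0.475, 0.525, -0.525]
force: [-0.2, 1.0, 7.0]
grip_width: 0.336
```

```bash
python3 -c "
from h import *
st([450.5,-189.5,95])"
```

```text
t 6.1333 pos [ 451.2 -189.6   97.4] F [-0.2  1.   7. ] grip 0.336 xang 95.8 J [-0.64  0.39  1.77  0.    0.98 -2.31]
tool delta [0.2 2.4 0.7]
```

Request:
{"name": "drive_tool", "arguments": {
  "gripper": [1,1,1,1,1,1,1,1,1],
  "offset": [
    [0,-0.01,0],
    [0,-0.015,0],
    [0,-0.02,0],
    [0,-0.02,0],
    [0,-0.015,0],
    [0,-0.01,0],
    [0,0,0],
    [0,0,0],
    [0,0,0]
  ],
  "turn": [0,0,0,0,0,0,0,0,0]
}}

```text
time_s: 6.88
eef_pos: [450.2, -189.0, 185.3]
ee_rot: [0.475, -0.473, -0.525, 0.525]
force: [0.1, 0.3, -2.2]
grip_width: 0.336
```

```bash
cat > look.py <<'E'
from h import *
import sys
n=sys.argv[1];st()
save('scene',n+'.png')
for q in ('torch_lens','torch_mid','switch_top'):
    for r in ctrl.pinpoint('scene',q): print(q,round(r['score'],2),w('scene',r['centre']).round())
u,v=px('scene',ctrl.sense()['eef_pos']).astype(int);u=max(80,u);v=max(80,v)
a=cv2.imread('pics/'+n+'.png')[v-80:v+120,u-80:u+120];cv2.imwrite('pics/'+n+'c.png',cv2.resize(a,(600,600),interpolation=2))
E
python3 look.py lift
```

```text
t 6.8833 pos [ 450.2 -189.   185.3] F [ 0.1  0.3 -2.2] grip 0.336 xang 95.8 J [-0.64  0.28  1.67 -0.    1.19 -2.31]
torch_lens 0.96 [ 451. -185.  102.]
torch_lens 0.86 [ 344. -266.    1.]
torch_lens 0.77 [ 350. -194.   -2.]
torch_lens 0.6 [ 323. -130.   -3.]
torch_mid 0.91 [ 452. -185.  169.]
torch_mid 0.72 [ 353. -194.   68.]
torch_mid 0.72 [ 343. -266.   67.]
torch_mid 0.7 [ 322. -132.   71.]
switch_top 0.6 [ 447. -190.  248.]
switch_top 0.45 [ 348. -265.  147.]
switch_top 0.43 [ 352. -193.  145.]
```

View pics/liftc.png

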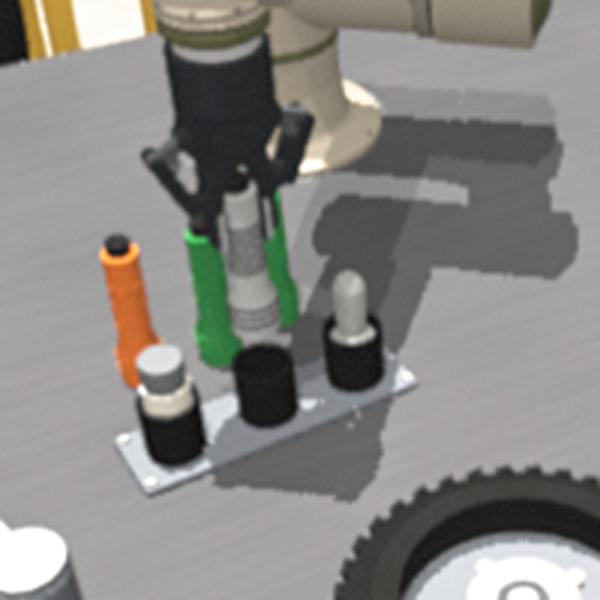

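The torch is out, held upright, lens at about z=101 (crop 250,325). The tool can't tilt, so I'll pivot the torch in the pads by pressing its head against the empty cup's front wall while drawing the gripper back over it.

Request:
{"name": "drive_tool", "arguments": {
  "gripper": [1,1,1,1,1,1,1,1],
  "offset": [
    [0,0,-0.02],
    [0,0,-0.02],
    [0,0,-0.016],
    [0,0.02,0],
    [0,0.02,0],
    [0,0.016,0],
    [0,0.01,0],
    [0,0,0]
  ],
  "turn": [0,0,0,0,0,0,0,0]
}}

```text
time_s: 7.75
eef_pos: [505.4, -183.2, 118.1]
ee_rot: [0.476, -0.473, -0.524, 0.525]
force: [-0.4, -0.1, -3.3]
grip_width: 0.332
```

Request:
{"name": "drive_tool", "arguments": {
  "gripper": [1,1,1,1,1,1,1,1],
  "offset": [
    [0,0,0.005],
    [0,0,0.005],
    [0,0,0.005],
    [0,0,0.005],
    [0,0,0.005],
    [0,0,0.005],
    [0,0,0.005],
    [0,0,0]
  ],
  "turn": [0,0,0,0,0,0,0,0],
  "force": 20
}}

```text
time_s: 8.42
eef_pos: [471.5, -187.8, 121.4]
ee_rot: [-0.473, 0.475, 0.525, -0.524]
force: [3.7, 0.1, 1.7]
grip_width: 0.335
```

```bash
python3 look.py tilt1
```

```text
t 8.4167 pos [ 471.5 -187.8  121.4] F [3.7 0.1 1.7] grip 0.335 xang 95.8 J [-0.61  0.39  1.7   0.    1.05 -2.28]
torch_lens 0.76 [ 502. -181.   42.]
torch_lens 0.72 [ 346. -265.   -1.]
torch_lens 0.52 [ 348. -193.    0.]
torch_mid 0.8 [ 348. -269.   66.]
torch_mid 0.76 [ 484. -184.  106.]
torch_mid 0.66 [ 352. -194.   71.]
switch_top 0.74 [ 442. -102.   13.]
switch_top 0.59 [ 350. -264.  149.]
switch_top 0.37 [ 457. -190.  183.]
```

View pics/tilt1c.png

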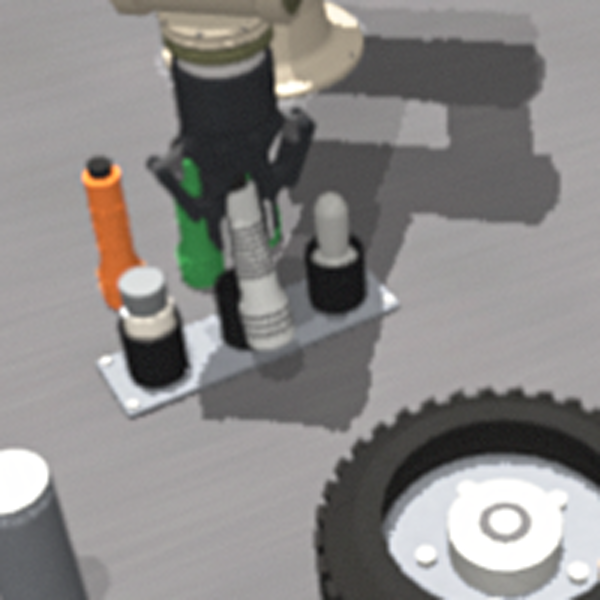

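The pivot works: the torch leans about 18° with the lens towards the wheel, at only 4 N. Continuing.

Request:
{"name": "drive_tool", "arguments": {
  "gripper": [1,1,1,1,1,1,1,1,1,1],
  "offset": [
    [0,0,0.005],
    [0,0,0.005],
    [0,0,0.005],
    [0,0,0.005],
    [0,0,0.005],
    [0,0,0.005],
    [0,0,0.005],
    [0,0,0.005],
    [0,0,0.003],
    [0,0,0]
  ],
  "turn": [0,0,0,0,0,0,0,0,0,0]
}}

```text
time_s: 9.45
eef_pos: [428.1, -191.6, 120.4]
ee_rot: [0.474, -0.474, -0.524, 0.525]
force: [1.1, -0.3, 0.6]
grip_width: 0.336
```

```bash
python3 look.py tilt2
```

```text
t 9.45 pos [ 428.1 -191.6  120.4] F [ 1.1 -0.3  0.6] grip 0.336 xang 95.8 J [-0.67  0.32  1.81 -0.    1.02 -2.34]
torch_lens 0.91 [ 351. -197.   -0.]
torch_lens 0.9 [ 502. -184.   62.]
torch_lens 0.87 [ 345. -269.   -1.]
torch_lens 0.52 [ 321. -129.   -4.]
torch_lens 0.43 [ 787. -116.    2.]
torch_lens 0.23 [ 453. -183.    1.]
torch_mid 0.76 [ 458. -186.  112.]
torch_mid 0.69 [ 346. -268.   67.]
torch_mid 0.65 [ 320. -130.   69.]
torch_mid 0.34 [ 787. -117.   68.]
switch_top 0.65 [ 349. -263.  147.]
```

View pics/tilt2c.png

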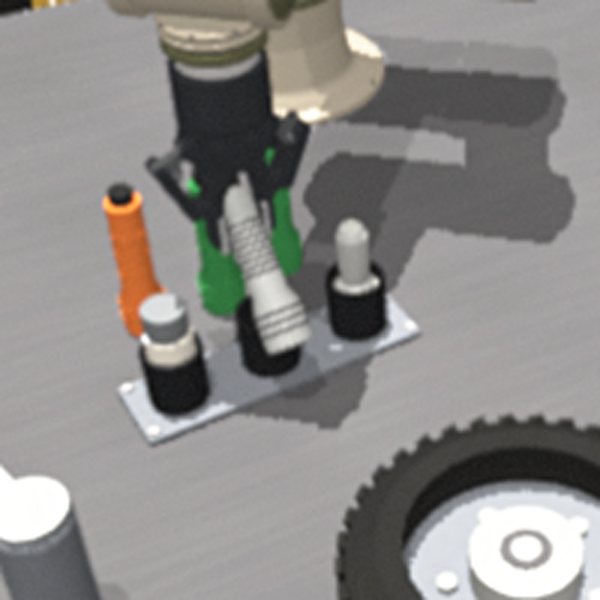

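Tilt is now about 41–45°. Tighten the grip, raise it, and move towards the wheel.

Request:
{"name": "drive_tool", "arguments": {
  "gripper": [1,1,1,1,1,1,1,1,1,1,1,1,1,1,1,1],
  "offset": [
    [0,0,0],
    [0,0,0],
    [0,-0.01,0],
    [0,-0.02,0],
    [0,-0.03,0],
    [0,-0.03,0],
    [0,-0.03,0],
    [0,-0.02,-0.01],
    [0,0,-0.02],
    [0,0,-0.025],
    [0,0,-0.025],
    [0,0,-0.025],
    [0,0,-0.02],
    [0,0,-0.01],
    [0,0,0],
    [0,0,0]
  ],
  "turn": [0,0,0,0,0,0,0,0,0,0,0,0,0,0,0,0],
  "force": 45
}}

```text
time_s: 10.98
eef_pos: [562.6, -177.8, 259.2]
ee_rot: [0.475, -0.473, -0.524, 0.525]
force: [0.1, 0.5, -2.7]
grip_width: 0.335
```

```bash
python3 look.py up
python3 - <<'E'
from h import *
save('top','upt.png')
for q in ('torch_lens','torch_mid','switch_top','hub'):
    for r in ctrl.pinpoint('top',q): print(q,round(r['score'],2),w('top',r['centre']).round())
E
```

```text
t 10.9833 pos [ 562.6 -177.8  259.2] F [ 0.1  0.5 -2.7] grip 0.335 xang 95.8 J [-0.5   0.44  1.24 -0.    1.46 -2.18]
torch_lens 0.76 [ 319. -126.   -2.]
torch_lens 0.73 [ 634. -169.  199.]
torch_lens 0.63 [ 344. -266.   -3.]
torch_mid 0.82 [ 346. -266.   67.]
torch_mid 0.67 [ 321. -128.   68.]
torch_mid 0.63 [ 351. -191.   69.]
torch_mid 0.55 [ 588. -174.  251.]
switch_top 0.6 [ 349. -264.  147.]
switch_top 0.5 [ 352. -193.  146.]
torch_lens 0.53 [ 344. -273.   -7.]
torch_mid 0.52 [ 344. -270.   67.]
switch_top 0.48 [ 341. -270.  149.]
switch_top 0.41 [660. 466.  -2.]
hub 0.94 [ 783. -125.   67.]
hub 0.31 [ 458. -274.   17.]
```

View pics/upc.png

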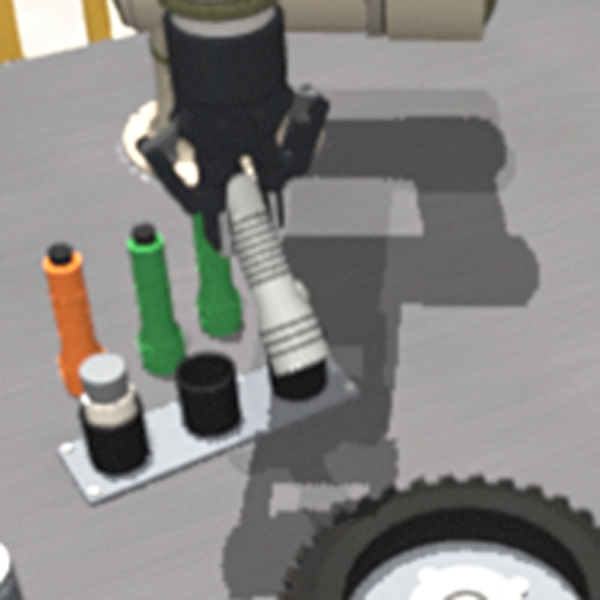

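View pics/upt.png

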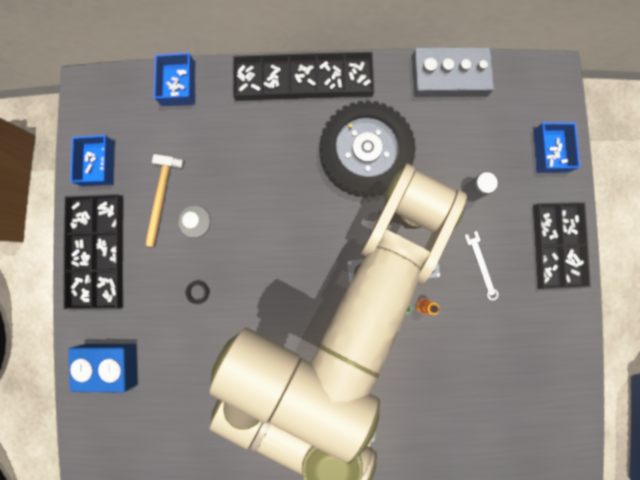

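Request:
{"name": "drive_tool", "arguments": {
  "gripper": [1,1,1,1,1,1],
  "offset": [
    [0.008,-0.006,-0.006],
    [0.01,-0.008,-0.007],
    [0.008,-0.006,-0.006],
    [0.004,-0.002,-0.002],
    [0,0,0],
    [0,0,0]
  ],
  "turn": [0,0,0,0,0,0]
}}

```text
time_s: 11.93
eef_pos: [580.9, -145.8, 282.1]
ee_rot: [0.474, -0.474, -0.525, 0.525]
force: [-0.3, -0.6, -2.3]
grip_width: 0.338
```

```bash
python3 look.py fin
python3 - <<'E'
from h import *
q=[w('scene',r['centre']) for n in('torch_lens','torch_mid') for r in ctrl.pinpoint('scene',n) if w('scene',r['centre'])[2]>150]
h=[np.array([783.5,-123.5,70])]
print(q)
if len(q)>1:
    L,M=q[:2];a=(M-L)/np.linalg.norm(M-L);d=h[0]-L
    print("ang",np.degrees(np.arccos(a[2])),"dist",np.linalg.norm(d),"miss",d-(d@a)*a)
for n in("bush_driver","grease_stick","spray_can","cone","wrench","hammer","spacer_ring"):
    print(n,[w('scene',r['centre']).round() for r in ctrl.pinpoint('scene',n)][:2])
E
```

```text
t 11.9333 pos [ 580.9 -145.8  282.1] F [-0.3 -0.6 -2.3] grip 0.338 xang 95.8 J [-0.44  0.45  1.17 -0.    1.52 -2.11]
torch_lens 0.95 [ 351. -195.   -0.]
torch_lens 0.88 [ 320. -130.   -3.]
torch_lens 0.83 [ 341. -267.    0.]
torch_lens 0.81 [ 655. -137.  225.]
torch_mid 0.73 [ 610. -142.  277.]
torch_mid 0.69 [ 322. -130.   71.]
torch_mid 0.56 [ 347. -269.   67.]
torch_mid 0.55 [ 352. -194.   69.]
switch_top 0.55 [ 322. -131.  149.]
switch_top 0.53 [ 351. -193.  145.]
switch_top 0.52 [ 347. -266.  147.]
[array([ 655.02034705, -136.9432422 ,  224.76403353]), array([ 609.71216858, -142.17817895,  277.45534591])]
ang 40.87946371760827 dist 201.5927777917476 miss [-2.56053173 -1.69722695 -2.37036997]
bush_driver [array([ 444., -103.,   14.])]
grease_stick [array([ 459., -272.,   14.])]
spray_can [array([ 663., -416.,    0.])]
cone [array([598., 371.,  -1.])]
wrench [array([ 447., -440.,   -0.])]
hammer [array([658., 467.,   3.])]
spacer_ring [array([402., 367.,  -2.])]
```

View pics/fin.png

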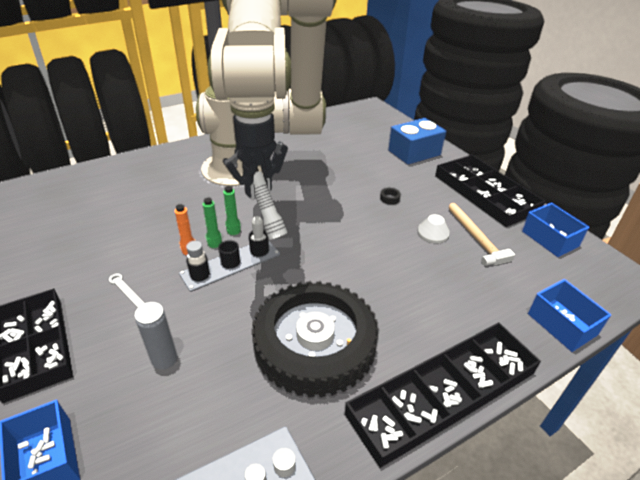

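The torch is still and points at the hub: 41°, 202 mm away, beam miss about 4 mm. The lens shows at (280,236) and the hub at (316,326). Nothing else has moved, so I'm handing in.

```bash
python3 -c "
from h import *
print(ctrl.finish_job());st()"
```

```text
the job is handed in; nothing more can be done
None
the job is handed in; nothing more can be done
```

I switched the torch on in its cup, drew it out, and handed the job in with the gripper holding it still, pointed at the hub.

- **Press:** I pushed the tail switch down with the shut fingers. The tip stopped at about z = 152 mm with the force rising to about 20 N, well past the 5 N needed at the stop.
- **Drawing out:** I gripped the barrel and lifted it clear of the cup. The lens was at about z = 101 mm and held there.
- **Tilting:** The tool can only turn about the vertical, so I pivoted the torch in the pads. I pressed its head lightly (about 4 N) against the front of its own empty cup while drawing the gripper back. Then I raised the grip to 45 N, lifted it and aimed.

The last checks, all from the camera networks:

| Check | Measured | Allowed |
|---|---|---|
| Lens height | about 225 mm | over 120 mm |
| Lens to hub | about 202 mm | 100 to 320 mm |
| Axis from upright | about 41° | 28 to 62° |
| Beam miss at hub | about 4 mm | 50 mm along each axis |

The top camera could not confirm the final pose because the arm hid the torch, so these figures rest on the scene camera. In that camera the bush driver, grease stick and spray can were within about 4 mm of where they started. I had no starting positions for the cone, wrench, hammer and spacer ring, but they look unmoved and the arm never went near them after the start. No check failed, and about 12 of the 38 s had been used at the last reading.

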